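# Fit the filter in the soldering bench's fume extractor

## Robot

A 6-joint arm with a two-finger parallel gripper is mounted at the origin on the work surface. World frame = base frame: x ahead of the robot, y to its left, z up, the work surface at z = 0. Lengths are in mm, angles in rad, forces in N, time in s.
With the tool pointing down it reaches from about 350 to 975 mm from the base axis. Payload 7.1 kg.
Tool frame: the origin (TCP) lies midway between the tips of the shut fingers; the grasp point (between the pads) lies 19 mm behind it; z points along the fingers, x is the direction in which the jaws open and shut, and the axes are right-handed (so a half turn about z gives the same grasp; the last joint's range is limited). The gripper opens to 88 mm and grips with 3 to 60 N. Pads are 20 mm wide; open, the fingers measure 115 mm over their backs; the gripper's body (75 mm by 178 mm) begins 61 mm behind the grasp point.
Start: joints at [-1.347, 0.423, 1.63, -0, 1.089, -0.019], TCP at [150.282, -606.646, 192.075] pointing down, gripper open.
Joint ranges: [-3, 3], [-0.9, 2.11], [0.09, 2.58], [-1.31, 4.45], [0.11, 2.69], [-2.54, 2.54]. Speed limits (rad/s): [2.39, 2.39, 3.01, 3.14, 3.14, 3.14].

## Interface

Orientations are given as a rotation vector (axis times angle).
In Python, from workcell import telemetry, imaging, ticket gives the robot as it stands.
- The arm moves only by the tool jog_arm, never from a script. Its arguments are lists of equal length, an entry for each row: "travel": the shift along the world's x, y, z in units of 400 mm (1.0 is 400 mm), a list of three; "dr": the turn, a rotation vector about the world's x, y, z in units of 90 degrees (1.0 is 90 degrees), a list of three. In form: {"travel": [[tx, ty, tz], ...], "dr": [[wx, wy, wz], ...]}. A call has exactly 10 rows; each row is the pose to reach, as a shift and turn from the pose measured when the call began; what a row does not reach only later rows make up. A row lasts 1/10 s, in which the tool goes at most 50 mm and 8.59 degrees, less where a joint would pass 70% of its speed; a pose out of reach is approached as far as the arm can. A call with a number of a shift or a turn outside -1 to 1 is refused whole. A call with a gripper value outside its range is refused whole. "hand" is the opening, from -1 (shut) to 1 (fully open), set as the call begins (left out, the last holds). The fingers move at their own pace and stop on an object; the grip force is fixed at half the most. Time passes only in rows, so rows that repeat a pose let the fingers close, or fill a call up. It gives the time, the measured TCP pose, the force and the opening at its end, in the units of the state.
- telemetry.get_obs(): the state, without advancing time (a new reading comes with each control period).
- imaging.get_image(name): name is "side" or "top" or "wrist"; returns a dict with "pixels" (384x512x3 uint8, red, green, blue), "range_z" (384x512 float32, mm along the optical axis (not along the pixel's ray), 0 where there is no reading), "fx", "fy", "cx", "cy" (pixels), "extrinsics" (4x4, takes a point from world to camera coordinates). Camera axes: x right, y down, z forward; pixel columns grow to the right and rows downward; lengths in mm; the calibration is good to about 2 mm. A picture is of the moment at which its call begins.
- ticket.close_job(): hands the job in, once; it reports no verdict.
The state is a dict: "t": time; "qpos": joint angles; "qvel": joint speeds; "joint_torque": joint torques, N m; "ee_pos": TCP position; "orientation": TCP orientation; "ft_force": force on the tool from outside, world axes, zero at the start; "moment": the same for the moment, N m; "width": finger opening in mm.
Only numpy, scipy, OpenCV 4.12 (cv2) and the standard library are available. Lean on these libraries where they do the work, as an engineer would, in place of code of your own. Each camera call takes 0.05 s, during which the arm holds its last target. There are 200 camera calls.

## Task

The fume extractor was closed up after cleaning without its filter: turn its blue lock collar back to the white open mark, lift the perforated cover off its pins and lay it clear of the extractor, and lower the filter cartridge into the chamber. Then lower the cover back over its two pins so that it lies flat, and turn the collar clockwise until its yellow index is at the green locked mark. Do not drop the cartridge into the chamber or the cover onto its pins: let go only once each is down; leave the bottle, the jar and the charcoal block where they stand.

Things in the scene. Friction and masses are not known exactly. Their poses are not given: they have to be found in the camera images.
- extractor: Grey fume extractor, a fixed box 250 x 250 mm, 150 mm high. Origin: centre of its underside. Its z axis is up, its x axis points from the control panel (red switch, dial) to the back. A round intake port opens in the middle of its top, ringed by the blue lock collar.
- seat (a point): Centre of the port, at the height of the extractor's flat top (150 mm), which the cover rests on. Axes as the extractor's. Two upright steel locating pins, 6 mm thick and 9 mm tall with tapered tips, stand on the top 57 mm from this point along its +y and -y axes.
- chamber (a point): Centre of the filter chamber's flat floor, on the port's axis, 75 mm below the extractor's top. The chamber is round, 92 mm wide and 75 mm deep, open above.
- collar (a joint): Angle of the blue lock collar about the port's vertical axis: 0 = yellow index at the white open mark, 1.05 = index at the green locked mark; it grows clockwise seen from above and stops at -0.03 and 1.09. It turns with an even friction of about 0.22 N m and stays where it is left. The cover can pass it within 0.25 rad of the open mark.
- wing_a (a point): Grip point on one of the collar's two upright wings, 37 mm above the extractor's top, 106 mm from the port's axis. The wing is a radial blade 12 mm thick, 92 to 120 mm out from the axis, its top 42 mm above the extractor's top. From the port's axis it lies (2.094 rad minus the collar's angle) counter-clockwise of the extractor's x axis. Axes: the extractor's, turned with the collar.
- wing_b (a point): The same on the other wing, straight across the port from wing_a.
- index (a point): Yellow index on the collar's upper face, 83 mm from the port's axis. The collar is a blue ring on the extractor's top, 16 mm high, 150 mm inside and 184 mm outside diameter. Two lugs inside it reach in to 55 mm from the axis, their undersides 10 mm above the extractor's top; locked, they stand over the cover's ears.
- mark_open (a point): White bar on the extractor's top just outside the collar: the open mark, 106 mm from the port's axis, 30 degrees counter-clockwise (seen from above) of the extractor's x axis.
- mark_locked (a point): Green bar on the extractor's top just outside the collar: the locked mark, 106 mm from the port's axis, 30 degrees clockwise of the extractor's x axis.
- cover: Loose intake cover, 0.2 to 0.4 kg: aluminium plate 6 mm thick, a perforated disc 100 mm wide with two ears, 40 mm wide, out to 67 mm along its +y and -y; each has a 10 mm hole for a pin 57 mm from the centre (either way round). Origin: centre of its underside, z up. Black bar handle on its middle: 12 mm thick (x), 52 mm long (y), top 36 mm above the underside. It starts on the pins.
- cartridge: Loose filter cartridge of 0.15 to 0.31 kg, upright: a white pleated drum 86 mm in diameter and 46 mm high with blue end caps, and on top a black bar handle 12 mm thick (x), 52 mm long (y), its top 70 mm above the underside. Origin: centre of its underside, z up. It goes into the chamber handle up, any way round.
- mat: Cork bench mat 170 x 170 mm, 4 mm thick, fixed, on the other side of the extractor from the cartridge; free for laying the cover down. Origin: centre of its underside.
- bottle: White squeeze bottle with a blue cap, 62 mm wide, 150 mm tall; bystander. Origin: centre of its underside.
- jar: Amber jar with a black lid, 76 mm wide, 95 mm tall; bystander. Origin: centre of its underside.
- charcoal: Black charcoal soldering block, 100 x 65 mm, 35 mm high; bystander. Origin: centre of its underside.
There are look-alikes about, which are no part of the job. Leave any red look-alike of the cartridge alone.

How it is judged:
By the outcome, as a careful person would: the job done as asked, in the order asked, and still so for the second after the job is handed in, with the robot touching nothing.
It also fails if it takes over 72 s, if anything falls off the work surface, if the arm or the gripper's body presses on something with over 40 N, if the wrist force passes 120 N, or if a joint passes its speed limit or range.

## Working session

There is one attempt and no reset: what is moved stays moved. The work goes in short steps, Python scripts to look and compute and a tool call to move; the robot and the scene stay as the last step left them, time stands still between calls to the robot, and variables do not carry over. Pictures are saved under pics/ and viewed, about 8 in all and at most 12, crops included, and the job is handed in when it is done.

Besides the shell and the picture viewer there is one more tool, called as name(argument=value, ...) on one line, values as JSON. jog_arm: Moves the arm, as the interface text tells. Its arguments: {"type":"object","properties":{"travel":{"type":"array"},"dr":{"type":"array"},"hand":{"type":"number"}},"required":["travel","dr"]}

```bash
mkdir -p pics; ls; cat > h.py <<'E'
import numpy as np,cv2
from workcell import telemetry, imaging, ticket
def shot(n,f):
    d=imaging.get_image(n); cv2.imwrite(f'pics/{f}.png',d['pixels'][:,:,::-1]); np.savez(f'{f}.npz',**d); return d
def P(d,u,v,z=None,r=1):
    # world point at pixel, from range or on plane height z
    K=[d['fx'],d['fy'],d['cx'],d['cy']]; E=np.array(d['extrinsics']); R=E[:3,:3];t=E[:3,3]
    ray=np.array([(u-K[2])/K[0],(v-K[3])/K[1],1.]); o=-R.T@t; w=R.T@ray
    if z is None:
        p=d['range_z'][v-r:v+r+1,u-r:u+r+1]; s=np.median(p[p>0])
    else: s=(z-o[2])/w[2]
    return o+s*w
E
python3 - <<'E'
from h import *
a=shot('top','top0'); b=shot('side','side0')
cv2.imwrite('pics/both0.png',np.vstack([a['pixels'],b['pixels']])[:,:,::-1][:, :])
o=telemetry.get_obs(); print(o)
for d in(a,b): print(d['fx'],d['cx'],d['cy'],np.round(d['extrinsics'],3).tolist())
E
```

```text
pics
{'t': 0.1, 'qpos': array([-1.34702199e+00,  4.23766488e-01,  1.63059601e+00, -3.55285355e-06,
        1.08860314e+00, -1.89778184e-02]), 'qvel': array([-0.00016885, -0.0021845 , -0.00155282,  0.00177494, -0.00028254,
        0.00142666]), 'joint_torque': array([ 7.84998192e-04, -5.45618641e+01, -2.74325395e+01,  6.45507197e-02,
        1.87962293e-02, -7.24988240e-06]), 'ee_pos': array([ 150.15209248, -606.14001242,  191.38507343]), 'orientation': array([-2.47338731e+00,  1.93559510e+00,  1.67555431e-03]), 'ft_force': array([-0.16511212, -0.14036101, -0.24260481]), 'moment': array([-0.00498844,  0.00322893, -0.01850504]), 'width': 87.81916736568684}
434.8512810424915 260.19809992219814 193.50770201468228 [[-0.012, -1.0, 0.024, -10.096], [-0.994, 0.01, -0.106, 498.776], [0.105, -0.025, -0.994, 1448.137], [0.0, 0.0, 0.0, 1.0]]
373.82847659956195 254.83213167491672 192.66626848647633 [[-0.73, -0.683, -0.002, 348.377], [-0.352, 0.378, -0.856, 273.825], [0.585, -0.625, -0.517, 964.221], [0.0, 0.0, 0.0, 1.0]]
```

View pics/top0.png

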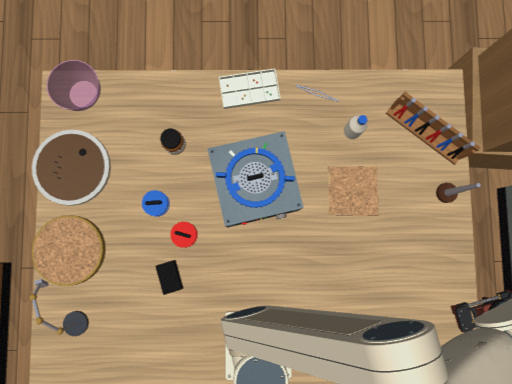

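View pics/side0.png

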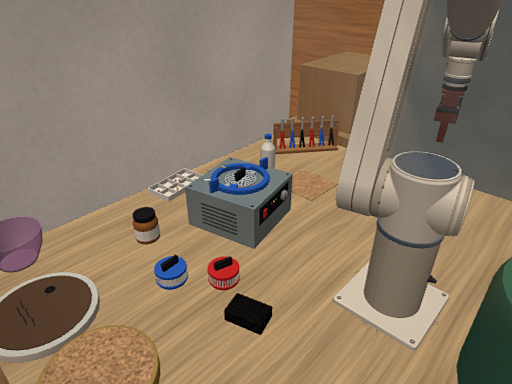

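Top view: the blue-capped cartridge is at (155,203). The red look-alike at (184,235) is not wanted. The extractor is centred near (255,178), its switch and panel on the near side at about (245,222). The mat is at (353,191), jar (172,140), bottle (356,126), charcoal (169,277). I'll check these in a close crop.

```bash
python3 - <<'E'
from h import *
d=dict(np.load('top0.npz'))
c=d['pixels'][110:270,130:320,::-1]; cv2.imwrite('pics/crop0.png',cv2.resize(c,None,fx=4.2,fy=3.7,interpolation=cv2.INTER_CUBIC) if 0 else cv2.resize(c,None,fx=3.7,fy=3.7,interpolation=cv2.INTER_CUBIC))
for n,u,v in [('cart',155,203),('red',184,235),('coverh',255,177),('mat',353,191),('jar',172,136),('bottle',362,120),('char',169,277)]: print(n,P(d,u,v).round(1))
E
```

```text
cart [466.6 330.1  66.4]
red [361.1 234.2  71.3]
coverh [532.4   3.5 184.5]
mat [ 506.3 -337.1    6.8]
jar [682.6 271.4  96.1]
bottle [ 717.7 -339.6  149. ]
char [224.6 288.   34.4]
```

View pics/crop0.png

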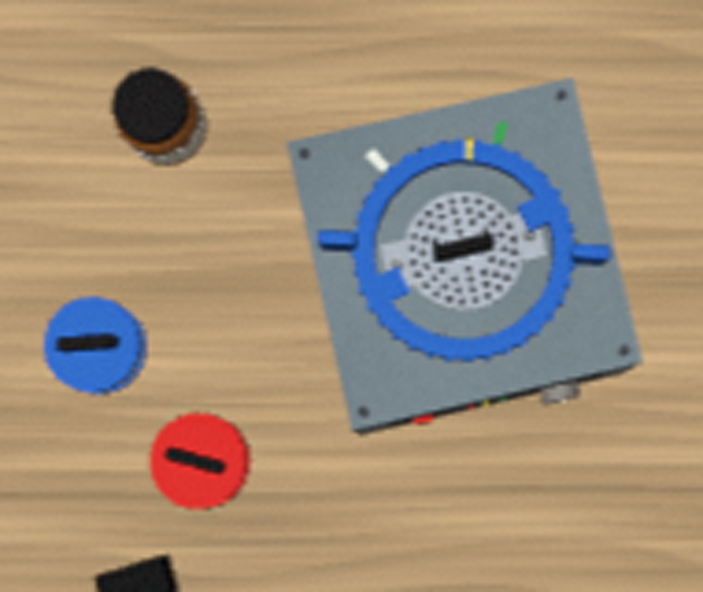

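The crop confirms the choice. The cartridge is blue with its handle along image-horizontal. The collar's yellow index (469,149) is nearer green (501,133) than white (376,160). The wings are at (337,238) and (592,253).

```bash
python3 - <<'E'
from h import *
d=dict(np.load('top0.npz'))
Q=lambda u,v,z:P(d,130+(u+.5)/3.7-.5,110+(v+.5)/3.7-.5,z)[:2]
c=np.array([Q(*p,150) for p in [(290,143),(572,80),(638,362),(356,430)]]); s=c.mean(0)
print('seat from corners',s.round(1),'sides',[np.linalg.norm(c[i]-c[i-1]).round(1) for i in range(4)])
e=(c[0]-c[3])+(c[1]-c[2]); f=(c[0]-c[1])+(c[3]-c[2]); print('yaw',np.degrees([np.arctan2(e[1],e[0]),np.arctan2(-f[0],f[1])]))
w=np.array([Q(337,238,192),Q(592,253,192)]); print('wing mid',w.mean(0),'len',np.linalg.norm(w[0]-w[1]))
s2=w.mean(0)
an=lambda p:np.degrees(np.arctan2(*(p-s2)[::-1]))
for n,p in [('wingL',w[0]),('wingR',w[1]),('idx',Q(469,149,166)),('white',Q(376,160,150)),('green',Q(501,133,150)),('handleL',Q(433,251,186)),('handleR',Q(493,241,186))]: print(n,p.round(1),np.linalg.norm(p-s2).round(1),an(p).round(1))
print('cart handle',Q(57,345,70),Q(118,341,70),'cap',Q(92,344,48))
for n,q in [('matc',[(328,166),(378,166),(379,215),(328,215)])]: print(n,np.mean([P(d,*p,4)[:2] for p in q],0))
E
```

```text
seat from corners [534.8   2.7] sides [np.float64(249.1), np.float64(245.8), np.float64(247.1), np.float64(242.4)]
yaw [12.31283593 12.66873499]
wing mid [534.43945229   2.89194671] len 208.527925320751
wingL [541.5 106.9] 104.3 86.1
wingR [ 527.3 -101.1] 104.3 -93.9
idx [619.9  -2. ] 85.6 -3.3
white [614.4  76.5] 108.7 42.7
green [636.9 -29.6] 107.5 -17.6
handleL [531.   28.8] 26.2 97.5
handleR [538.9 -20.5] 23.8 -79.3
cart handle [466.97984781 361.64438628] [469.96918289 308.17319601] cap [469.47241215 335.7542657 ]
matc [ 508.84407683 -338.86438321]
```

jog_arm(travel=[[0.07, 0.09, 0.04], [0.14, 0.18, 0.08], [0.21, 0.27, 0.12], [0.28, 0.36, 0.16], [0.35, 0.45, 0.2], [0.42, 0.54, 0.2], [0.49, 0.63, 0.2], [0.56, 0.72, 0.2], [0.63, 0.81, 0.2], [0.7, 0.9, 0.2]], dr=[[0, 0, 0.06], [0, 0, 0.12], [0, 0, 0.18], [0, 0, 0.24], [0, 0, 0.3], [0, 0, 0.36], [0, 0, 0.42], [0, 0, 0.48], [0, 0, 0.54], [0, 0, 0.6]], hand=1)

```text
t: 1.1
ee_pos: [430.8, -244.4, 271.3]
orientation: [-3.084, 0.596, 0.002]
ft_force: [0.5, -0.7, -0.1]
width: 87.8
```

jog_arm(travel=[[0.04, 0.06, 0], [0.08, 0.12, 0], [0.12, 0.18, 0], [0.16, 0.24, 0], [0.2, 0.3, 0], [0.24, 0.354, 0], [0.24, 0.354, 0], [0.24, 0.354, 0], [0.24, 0.354, 0], [0.24, 0.354, 0]], dr=[[0, 0, 0.04], [0, 0, 0.08], [0, 0, 0.12], [0, 0, 0.16], [0, 0, 0.2], [0, 0, 0.2], [0, 0, 0.2], [0, 0, 0.2], [0, 0, 0.2], [0, 0, 0.2]])

```text
t: 2.1
ee_pos: [526.2, -103.6, 271.3]
orientation: [3.14, -0.108, -0.003]
ft_force: [0.6, 0.1, 0.1]
width: 87.5
```

```bash
python3 - <<'E'
from h import *
d=shot('wrist','w1'); o=telemetry.get_obs(); print(o['ee_pos'],o['orientation'],d['fx'],d['cx'],d['cy'])
E=np.array(d['extrinsics']); print(E.round(3).tolist())
E
```

```text
[ 526.30760472 -103.5918961   271.32781267] [ 3.13969199e+00 -1.08065307e-01 -2.57569135e-03] 317.2628559443227 255.36450266817613 187.46341474866705
[[0.998, -0.069, -0.002, -531.167], [-0.065, -0.953, 0.296, -124.325], [-0.022, -0.295, -0.955, 448.619], [0.0, 0.0, 0.0, 1.0]]
```

View pics/w1.png

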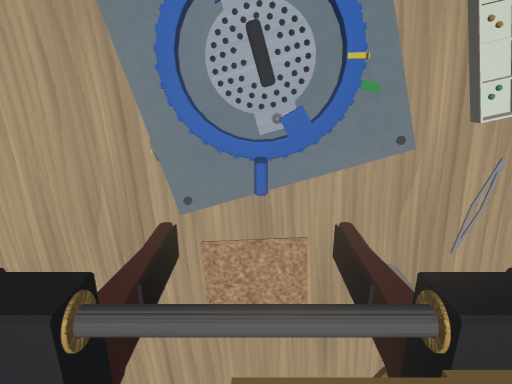

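Wrist view: the wing top runs from about (261,158) to (261,194), between the fingers. The cover handle runs (252,22)–(269,85), and the pin shows at (277,118).

```bash
python3 - <<'E'
from h import *
d=dict(np.load('w1.npz'))
for n,u,v,z in [('wing out',261,194,192),('wing in',261,158,192),('h1',253,22,186),('h2',269,84,186),('pin',277,118,159),('idx',358,56,166),('green',370,86,150),('corner',181,213,150),('corner2',414,149,150)]: print(n,P(d,u,v,z).round(1), P(d,u,v).round(1))
# collar outer circle: blue pixels
E
```

```text
wing out [ 530.1 -113.4  192. ] [ 530.1 -113.4  191.9]
wing in [532.2 -80.4 192. ] [532.2 -84.1 174.1]
h1 [532.9  28.  186. ] [532.9  28.  185.7]
h2 [542.9 -19.4 186. ] [542.9 -19.4 185.4]
pin [549.8 -50.1 159. ] [549.7 -50.  159.6]
idx [622.4  -1.4 166. ] [622.   -1.4 167.1]
green [639.2 -27.3 150. ] [639.  -27.3 150.7]
corner [ 443.6 -142.8  150. ] [ 443.7 -142.7  150.3]
corner2 [685.2 -90.6 150. ] [685.  -90.5 150.5]
```

jog_arm(travel=[[0.01, 0.006, -0.05], [0.01, 0.006, -0.1], [0.01, 0.006, -0.15], [0.01, 0.006, -0.2], [0.01, 0.006, -0.25], [0.01, 0.006, -0.255], [0.01, 0.006, -0.255], [0.01, 0.006, -0.255], [0.01, 0.006, -0.255], [0.01, 0.006, -0.255]], dr=[[0, 0, 0], [0, 0, 0], [0, 0, 0], [0, 0, 0], [0, 0, 0], [0, 0, 0], [0, 0, 0], [0, 0, 0], [0, 0, 0], [0, 0, 0]])

```text
t: 3.15
ee_pos: [530.8, -101.3, 170.2]
orientation: [3.139, -0.108, -0.0]
ft_force: [-0.9, -0.3, -0.4]
width: 88.0
```

jog_arm(travel=[[0, 0, 0], [0, 0, 0], [0, 0, 0], [0, 0, 0], [0, 0, 0], [0, 0, 0], [0, 0, 0], [0, 0, 0], [0, 0, 0], [0, 0, 0]], dr=[[0, 0, 0], [0, 0, 0], [0, 0, 0], [0, 0, 0], [0, 0, 0], [0, 0, 0], [0, 0, 0], [0, 0, 0], [0, 0, 0], [0, 0, 0]], hand=-1)

```text
t: 4.15
ee_pos: [530.8, -101.4, 170.2]
orientation: [3.139, -0.108, -0.0]
ft_force: [-0.2, -0.4, -0.4]
width: 11.3
```

```bash
cat >> h.py <<'E'
def arc(c,deg,n=10,p=None):
    p=telemetry.get_obs()['ee_pos'][:2] if p is None else p; v=p-np.array(c)
    for k in range(1,n+1):
        a=np.radians(deg*k/n); w=np.array([v[0]*np.cos(a)-v[1]*np.sin(a),v[0]*np.sin(a)+v[1]*np.cos(a)])-v
        print((w/400).round(4).tolist(),round(deg*k/n/90,3))
E
python3 -c "
from h import *
arc((537,4.5),46.2)"
```

```text
[0.0214, -0.0004] 0.051
[0.0427, 0.001] 0.103
[0.0638, 0.004] 0.154
[0.0847, 0.0088] 0.205
[0.1051, 0.0152] 0.257
[0.1249, 0.0232] 0.308
[0.144, 0.0328] 0.359
[0.1622, 0.0439] 0.411
[0.1795, 0.0565] 0.462
[0.1957, 0.0704] 0.513
```

jog_arm(travel=[[0.021, 0, 0], [0.043, 0.001, 0], [0.064, 0.004, 0], [0.085, 0.009, 0], [0.105, 0.015, 0], [0.125, 0.023, 0], [0.144, 0.033, 0], [0.162, 0.044, 0], [0.18, 0.056, 0], [0.196, 0.07, 0]], dr=[[0, 0, 0.051], [0, 0, 0.103], [0, 0, 0.154], [0, 0, 0.205], [0, 0, 0.257], [0, 0, 0.308], [0, 0, 0.36], [0, 0, 0.411], [0, 0, 0.462], [0, 0, 0.513]])

```text
t: 5.15
ee_pos: [609.5, -73.2, 170.1]
orientation: [2.929, 1.136, -0.0]
ft_force: [1.0, 0.0, 0.8]
width: 0.3
```

jog_arm(travel=[[0, 0, 0], [0, 0, 0], [0, 0, 0], [0, 0, 0], [0, 0, 0], [0, 0, 0], [0, 0, 0], [0, 0, 0], [0, 0, 0], [0, 0, 0]], dr=[[0, 0, 0], [0, 0, 0], [0, 0, 0], [0, 0, 0], [0, 0, 0], [0, 0, 0], [0, 0, 0], [0, 0, 0], [0, 0, 0], [0, 0, 0]], hand=1)

```text
t: 6.15
ee_pos: [609.6, -73.2, 170.1]
orientation: [2.929, 1.136, -0.0]
ft_force: [0.3, 0.6, 0.2]
width: 77.0
```

jog_arm(travel=[[0, 0, 0.05], [0, 0, 0.1], [0, 0, 0.15], [0, 0, 0.2], [-0.05, -0.05, 0.25], [-0.1, -0.1, 0.25], [-0.15, -0.1, 0.25], [-0.2, -0.1, 0.25], [-0.2, -0.1, 0.25], [-0.2, -0.1, 0.25]], dr=[[0, 0, 0], [0, 0, 0], [0, 0, 0], [0, 0, 0], [0, 0, -0.09], [0, 0, -0.18], [0, 0, -0.27], [0, 0, -0.36], [0, 0, -0.36], [0, 0, -0.36]])

```text
t: 7.15
ee_pos: [530.1, -113.3, 270.5]
orientation: [3.129, 0.279, 0.001]
ft_force: [-0.1, 0.8, 1.0]
width: 88.0
```

```bash
python3 - <<'E'
from h import *
d=shot('wrist','w2'); o=telemetry.get_obs(); print(o['ee_pos'],o['orientation'])
E
```

```text
[ 530.44089721 -113.25351485  270.41508933] [3.12863860e+00 2.78723734e-01 1.42725492e-03]
```

View pics/w2.png

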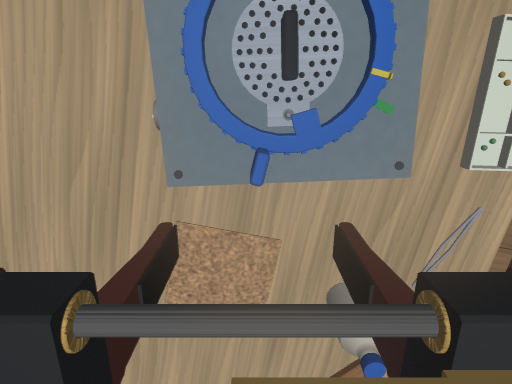

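The collar has barely turned: the wing runs (264,150)–(258,185), the index is at (381,72) and green at (385,106). The fingers slipped off, so I'll measure before trying again.

```bash
python3 - <<'E'
from h import *
d=dict(np.load('w2.npz'))
for n,u,v,z in [('wing out',258,184,192),('wing in',264,150,192),('h1',290,10,186),('h2',290,80,186),('pin',289,114,159),('idx',381,72,166),('green',385,106,150),('c1',167,187,150),('c2',411,177,150)]: print(n,P(d,u,v,z).round(1), P(d,u,v).round(1))
r=d['range_z']; 
for v in range(140,200,6): print(v,[P(d,u,v)[2].round(0) if r[v,u]>0 else 0 for u in range(240,284,4)])
E
```

```text
wing out [ 531.9 -112.8  192. ] [ 531.9 -112.7  192.4]
wing in [531.5 -81.7 192. ] [532.4 -84.1 178.1]
h1 [531.5  29.3 186. ] [531.6  29.7 184. ]
h2 [542.3 -21.4 186. ] [544.8 -20.2 160.3]
pin [550.3 -49.9 159. ] [550.2 -49.9 159.4]
idx [6.219e+02 2.000e-01 1.660e+02] [6.213e+02 1.000e-01 1.676e+02]
green [640.3 -26.8 150. ] [639.8 -26.8 151.3]
c1 [ 442.5 -144.8  150. ] [ 407.8 -197.8    0.6]
c2 [687.4 -90.  150. ] [ 769.2 -116.8    1.1]
140 [np.float64(166.0), np.float64(166.0), np.float64(167.0), np.float64(166.0), np.float64(167.0), np.float64(166.0), np.float64(166.0), np.float64(167.0), np.float64(166.0), np.float64(167.0), np.float64(166.0)]
146 [np.float64(151.0), np.float64(150.0), np.float64(151.0), np.float64(166.0), np.float64(166.0), np.float64(167.0), np.float64(166.0), np.float64(167.0), np.float64(166.0), np.float64(166.0), np.float64(166.0)]
152 [np.float64(151.0), np.float64(151.0), np.float64(151.0), np.float64(150.0), np.float64(177.0), np.float64(191.0), np.float64(189.0), np.float64(180.0), np.float64(164.0), np.float64(165.0), np.float64(166.0)]
158 [np.float64(
[... 738 characters left out ...]
94.0), np.float64(191.0), np.float64(151.0), np.float64(150.0), np.float64(150.0), np.float64(150.0)]
182 [np.float64(150.0), np.float64(151.0), np.float64(151.0), np.float64(192.0), np.float64(193.0), np.float64(193.0), np.float64(150.0), np.float64(151.0), np.float64(150.0), np.float64(150.0), np.float64(150.0)]
188 [np.float64(0.0), np.float64(0.0), np.float64(0.0), np.float64(1.0), np.float64(1.0), np.float64(0.0), np.float64(0.0), np.float64(0.0), np.float64(0.0), np.float64(0.0), np.float64(-1.0)]
194 [np.float64(1.0), np.float64(1.0), np.float64(0.0), np.float64(0.0), np.float64(0.0), np.float64(0.0), np.float64(0.0), np.float64(1.0), np.float64(1.0), np.float64(0.0), np.float64(0.0)]
```

```bash
python3 - <<'E'
from h import *
d=dict(np.load('w2.npz')); o=telemetry.get_obs()
for u,v in [(172,228),(165,232),(174,240),(340,228),(347,232),(338,240),(160,260)]: print(u,v,d['range_z'][v,u],P(d,u,v).round(1))
p=np.append(o['ee_pos'],1); c=np.array(d['extrinsics'])@p; print('TCP cam',c, d['fx']*c[0]/c[2]+d['cx'],d['fy']*c[1]/c[2]+d['cy'])
from scipy.spatial.transform import Rotation as R
print(R.from_rotvec(o['orientation']).as_matrix().round(3))
E
```

```text
172 228 171.5117 [ 483.6 -112.1  306.1]
165 232 163.42445 [ 481.9 -110.8  314.5]
174 240 170.0323 [ 485.9 -117.5  308.9]
340 228 170.12723 [572.5 -95.6 307.4]
347 232 162.76952 [573.9 -94.2 314.8]
338 240 168.16933 [ 571.9 -101.   311. ]
160 260 144.88792 [ 485.4 -114.9  334.4]
TCP cam [  0.86343264  20.34005125 208.38903574   1.        ] 256.679039702138 218.43022029856084
[[ 0.984  0.177  0.001]
 [ 0.177 -0.984 -0.   ]
 [ 0.001  0.001 -1.   ]]
```

jog_arm(travel=[[0, 0, 0], [0, 0, 0], [0, 0, 0], [0, 0, 0], [0, 0, 0], [0, 0, 0], [0, 0, 0], [0, 0, 0], [0, 0, 0], [0, 0, 0]], dr=[[0, 0, 0], [0, 0, 0], [0, 0, 0], [0, 0, 0], [0, 0, 0], [0, 0, 0], [0, 0, 0], [0, 0, 0], [0, 0, 0], [0, 0, 0]], hand=-0.6)

```text
t: 8.2
ee_pos: [530.4, -113.3, 270.5]
orientation: [3.129, 0.279, 0.001]
ft_force: [0.2, 0.5, -0.1]
width: 18.1
```

```bash
python3 - <<'E'
from h import *
d=shot('wrist','w3'); o=telemetry.get_obs(); print(o['ee_pos'],o['width'])
for v in range(200,262,6): print(v,[(u,*P(d,u,v,r=0)[[1,2]].round(0)) for u in (222,230,238,272,280,288) if d['range_z'][v,u]>0])
E
```

```text
[ 530.4669242  -113.25466682  270.44775293] 17.624077516255113
200 [(222, np.float64(-204.0), np.float64(-1.0)), (230, np.float64(-202.0), np.float64(0.0)), (238, np.float64(-199.0), np.float64(1.0)), (272, np.float64(-191.0), np.float64(-1.0)), (280, np.float64(-188.0), np.float64(-0.0)), (288, np.float64(-186.0), np.float64(0.0))]
206 [(222, np.float64(-213.0), np.float64(1.0)), (230, np.float64(-212.0), np.float64(-1.0)), (238, np.float64(-209.0), np.float64(0.0)), (272, np.float64(-200.0), np.float64(1.0)), (280, np.float64(-198.0), np.float64(0.0)), (288, np.float64(-195.0), np.float64(1.0))]
212 [(222, np.float64(-224.0), np.float64(-0.0)), (230, np.float64(-221.0), np.float64(0.0)), (238, np.float64(-219.0), np.float64(-0.0)), (272, np.float64(-209.0), np.float64(1.0)), (280, np.float64(-208.0), np.float64(0.0)), (288, np.float64(-205.0), np.float64(1.0))]
218 [(222, np.float64(-233.0), np.float64(2.0)), (230, np.float64(-231.0), np.float64(1.0)), (238, np.float64(-229.0), np.float64(1.0)), (272, np.float64(-220.0), np.float64(0.0)), (280, np.float64(-217.0), np.float64(1.0)),
[... 1305 characters left out ...]
 (272, np.float64(-113.0), np.float64(309.0)), (280, np.float64(-101.0), np.float64(331.0)), (288, np.float64(-100.0), np.float64(332.0))]
254 [(222, np.float64(-105.0), np.float64(338.0)), (230, np.float64(-105.0), np.float64(337.0)), (238, np.float64(-114.0), np.float64(319.0)), (272, np.float64(-116.0), np.float64(310.0)), (280, np.float64(-100.0), np.float64(338.0)), (288, np.float64(-100.0), np.float64(338.0))]
260 [(222, np.float64(-104.0), np.float64(344.0)), (230, np.float64(-104.0), np.float64(343.0)), (238, np.float64(-117.0), np.float64(320.0)), (272, np.float64(-118.0), np.float64(313.0)), (280, np.float64(-101.0), np.float64(342.0)), (288, np.float64(-100.0), np.float64(343.0))]
```

View pics/w3.png

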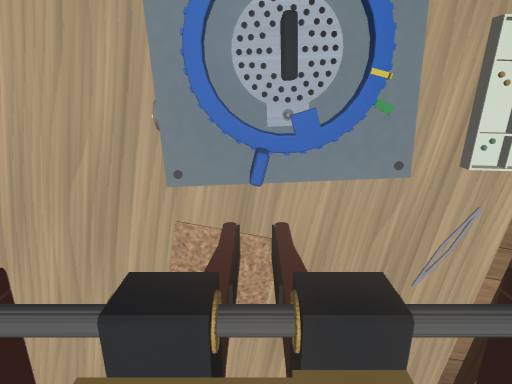

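The fingertips measure at z≈303 in the image while the state reports 270.4. The real tips sit about 32 mm behind the reported TCP, so the first grasp closed above the wing. I'll allow for this offset from here on and check it at the grip.

jog_arm(travel=[[0.003, 0.03, -0.05], [0.003, 0.03, -0.1], [0.003, 0.03, -0.15], [0.003, 0.03, -0.2], [0.003, 0.03, -0.24], [0.003, 0.03, -0.26], [0.003, 0.03, -0.28], [0.003, 0.03, -0.3], [0.003, 0.03, -0.3], [0.003, 0.03, -0.3]], dr=[[0, 0, -0.05], [0, 0, -0.1], [0, 0, -0.147], [0, 0, -0.147], [0, 0, -0.147], [0, 0, -0.147], [0, 0, -0.147], [0, 0, -0.147], [0, 0, -0.147], [0, 0, -0.147]], hand=0)

```text
t: 9.25
ee_pos: [531.9, -101.3, 150.7]
orientation: [3.14, -0.084, 0.002]
ft_force: [0.2, -0.7, 0.3]
width: 43.8
```

jog_arm(travel=[[0, 0, -0.01], [0, 0, -0.02], [0, 0, -0.025], [0, 0, -0.025], [0, 0, -0.025], [0, 0, -0.025], [0, 0, -0.025], [0, 0, -0.025], [0, 0, -0.025], [0, 0, -0.025]], dr=[[0, 0, 0], [0, 0, 0], [0, 0, 0], [0, 0, 0], [0, 0, 0], [0, 0, 0], [0, 0, 0], [0, 0, 0], [0, 0, 0], [0, 0, 0]], hand=-1)

```text
t: 10.25
ee_pos: [531.6, -101.3, 140.5]
orientation: [3.14, -0.084, 0.001]
ft_force: [-0.5, -0.5, -4.6]
width: 11.7
```

jog_arm(travel=[[0.021, 0, 0], [0.042, 0.001, 0], [0.063, 0.004, 0], [0.083, 0.009, 0], [0.103, 0.015, 0], [0.123, 0.023, 0], [0.142, 0.033, 0], [0.16, 0.044, 0], [0.177, 0.056, 0], [0.193, 0.07, 0]], dr=[[0, 0, 0.051], [0, 0, 0.101], [0, 0, 0.152], [0, 0, 0.202], [0, 0, 0.253], [0, 0, 0.303], [0, 0, 0.354], [0, 0, 0.404], [0, 0, 0.455], [0, 0, 0.505]])

```text
t: 11.25
ee_pos: [609.6, -73.6, 140.5]
orientation: [2.926, 1.14, 0.003]
ft_force: [1.4, -2.4, -5.4]
width: 11.7
```

jog_arm(travel=[[0, 0, 0], [0, 0, 0], [0, 0, 0], [0, 0, 0], [0, 0, 0.02], [0, 0, 0.06], [0, 0, 0.12], [0, 0, 0.18], [0, 0, 0.24], [0, 0, 0.28]], dr=[[0, 0, 0], [0, 0, 0], [0, 0, 0], [0, 0, 0], [0, 0, 0], [0, 0, 0], [0, 0, 0], [0, 0, 0], [0, 0, 0], [0, 0, 0]], hand=-0.2)

```text
t: 12.25
ee_pos: [610.3, -73.8, 255.3]
orientation: [2.925, 1.139, 0.006]
ft_force: [0.5, 0.1, 0.2]
width: 35.1
```

jog_arm(travel=[[-0.04, 0.04, 0], [-0.08, 0.08, 0], [-0.12, 0.12, 0], [-0.16, 0.16, 0], [-0.182, 0.196, 0], [-0.182, 0.196, 0], [-0.182, 0.196, 0], [-0.182, 0.196, 0], [-0.182, 0.196, 0], [-0.182, 0.196, 0]], dr=[[0, 0, -0.07], [0, 0, -0.14], [0, 0, -0.21], [0, 0, -0.28], [0, 0, -0.336], [0, 0, -0.336], [0, 0, -0.336], [0, 0, -0.336], [0, 0, -0.336], [0, 0, -0.336]])

```text
t: 13.25
ee_pos: [537.7, 4.1, 255.1]
orientation: [3.12, 0.336, 0.005]
ft_force: [-0.0, 0.3, 0.1]
width: 34.6
```

```bash
python3 - <<'E'
from h import *
d=shot('wrist','w4'); o=telemetry.get_obs(); print(o['ee_pos'],o['orientation'])
cv2.imwrite('pics/w4c.png',cv2.resize(d['pixels'][:260,80:430,::-1],None,fx=2,fy=2,interpolation=cv2.INTER_CUBIC))
E
```

```text
[537.64902045   4.13663908 255.13475787] [3.11986227 0.33610712 0.0046774 ]
```

View pics/w4c.png

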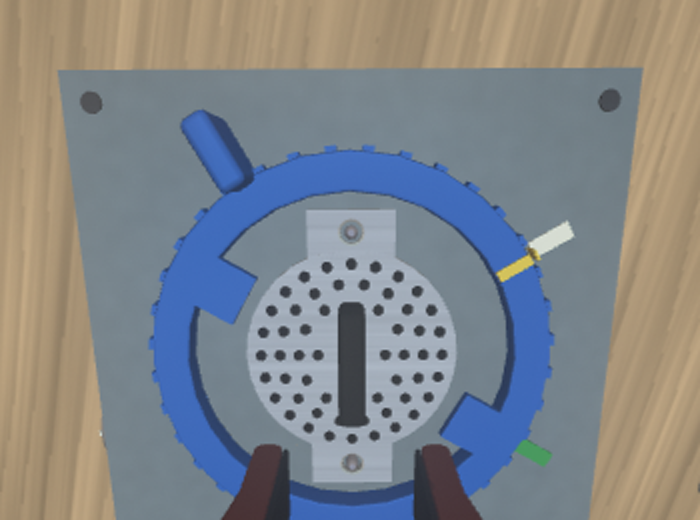

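The collar is now open: the yellow index at crop (516,267) lines up with the white mark (552,238). The lugs are clear of the ears, and the pins are at (351,231) and (352,462).

```bash
python3 - <<'E'
from h import *
d=dict(np.load('w4.npz'))
Q=lambda u,v,z:P(d,80+(u+.5)/2-.5,(v+.5)/2-.5,z)[:2].round(1)
a,b=Q(351,231,158),Q(352,462,158); print('pins',a,b,(a+b)/2,np.linalg.norm(a-b),'jaw yaw',np.degrees(np.arctan2(*(a-b)[::-1]))-90)
a,b=Q(351,303,186),Q(352,425,186);print('handle',a,b,(a+b)/2,np.linalg.norm(a-b))
c=Q(516,267,166);w=Q(552,238,150);s=np.array([537.5,5]);
for p in(c,w):print(p,np.degrees(np.arctan2(*(p-s)[::-1])))
E
```

```text
pins [524.9  61.1] [549.4 -49.2] [537.15   5.95] 112.98822947546351 jaw yaw 12.523307490342148
handle [530.6  34.6] [542.7 -18.8] [536.65   7.9 ] 54.75372133471844
[599.3  62.1] 42.736332751062236
[616.2  77.1] 42.493959084351474
```

jog_arm(travel=[[-0.001, 0.004, -0.06], [-0.001, 0.004, -0.12], [-0.001, 0.004, -0.18], [-0.001, 0.004, -0.24], [-0.001, 0.004, -0.27], [-0.001, 0.004, -0.29], [-0.001, 0.004, -0.3], [-0.001, 0.004, -0.313], [-0.001, 0.004, -0.313], [-0.001, 0.004, -0.313]], dr=[[0, 0, 0.002], [0, 0, 0.002], [0, 0, 0.002], [0, 0, 0.002], [0, 0, 0.002], [0, 0, 0.002], [0, 0, 0.002], [0, 0, 0.002], [0, 0, 0.002], [0, 0, 0.002]])

```text
t: 14.3
ee_pos: [537.6, 5.7, 130.4]
orientation: [3.119, 0.341, 0.006]
ft_force: [-0.7, -0.1, -0.5]
width: 35.5
```

jog_arm(travel=[[0, 0, 0], [0, 0, 0], [0, 0, 0], [0, 0, 0], [0, 0, 0], [0, 0, 0], [0, 0, 0], [0, 0, 0], [0, 0, 0], [0, 0, 0]], dr=[[0, 0, 0], [0, 0, 0], [0, 0, 0], [0, 0, 0], [0, 0, 0], [0, 0, 0], [0, 0, 0], [0, 0, 0], [0, 0, 0], [0, 0, 0]], hand=-1)

```text
t: 15.3
ee_pos: [537.8, 5.7, 130.7]
orientation: [3.119, 0.341, 0.007]
ft_force: [-0.2, 0.4, 5.4]
width: 11.8
```

```bash
python3 -c "
from h import *
o=telemetry.get_obs(); print(o)"
```

```text
{'t': 15.3, 'qpos': array([-0.00937993,  0.37750448,  1.87252078, -0.00420601,  0.8869329 ,
       -0.22453321]), 'qvel': array([-0.00114213, -0.00063673, -0.00181271, -0.00021979, -0.00057737,
        0.0007412 ]), 'joint_torque': array([ -0.17792819, -44.63061333, -21.73484266,   0.06931848,
        -0.3863747 ,   0.04748816]), 'ee_pos': array([537.81058133,   5.74643184, 130.70176042]), 'orientation': array([3.11921274, 0.34103628, 0.00662339]), 'ft_force': array([-0.22771823,  0.37029634,  5.41108583]), 'moment': array([-0.0513049 ,  0.19484756,  0.05432047]), 'width': 11.782541233241934}
```

jog_arm(travel=[[0, 0, 0.008], [0, 0, 0.016], [0, 0, 0.03], [0, 0, 0.06], [0, 0, 0.1], [0, 0, 0.14], [0, 0, 0.18], [0, 0, 0.22], [0, 0, 0.22], [0, 0, 0.22]], dr=[[0, 0, 0], [0, 0, 0], [0, 0, 0], [0, 0, 0], [0, 0, 0], [0, 0, 0], [0, 0, 0], [0, 0, 0], [0, 0, 0], [0, 0, 0]])

```text
t: 16.3
ee_pos: [537.8, 5.7, 219.0]
orientation: [3.119, 0.341, 0.008]
ft_force: [-0.2, -0.4, -4.0]
width: 11.5
```

jog_arm(travel=[[-0.008, -0.09, 0], [-0.016, -0.18, 0], [-0.024, -0.27, 0], [-0.032, -0.36, 0], [-0.04, -0.45, 0], [-0.048, -0.54, 0], [-0.056, -0.63, 0], [-0.064, -0.72, 0], [-0.072, -0.81, 0], [-0.072, -0.86, 0]], dr=[[0, 0, 0], [0, 0, 0], [0, 0, 0], [0, 0, 0], [0, 0, 0], [0, 0, 0], [0, 0, 0], [0, 0, 0], [0, 0, 0], [0, 0, 0]])

```text
t: 17.3
ee_pos: [507.9, -340.4, 217.8]
orientation: [3.12, 0.338, 0.005]
ft_force: [-0.0, -0.5, -3.4]
width: 11.8
```

jog_arm(travel=[[0, 0, -0.1], [0, 0, -0.2], [0, 0, -0.3], [0, 0, -0.4], [0, 0, -0.48], [0, 0, -0.53], [0, 0, -0.55], [0, 0, -0.56], [0, 0, -0.565], [0, 0, -0.57]], dr=[[0, 0, 0], [0, 0, 0], [0, 0, 0], [0, 0, 0], [0, 0, 0], [0, 0, 0], [0, 0, 0], [0, 0, 0], [0, 0, 0], [0, 0, 0]])

```text
t: 18.3
ee_pos: [508.8, -340.9, -9.2]
orientation: [3.119, 0.338, 0.008]
ft_force: [0.2, 0.2, -3.3]
width: 12.2
```

jog_arm(travel=[[0, 0, -0.001], [0, 0, -0.002], [0, 0, -0.003], [0, 0, -0.004], [0, 0, -0.005], [0, 0, -0.006], [0, 0, -0.007], [0, 0, -0.008], [0, 0, -0.009], [0, 0, -0.01]], dr=[[0, 0, 0], [0, 0, 0], [0, 0, 0], [0, 0, 0], [0, 0, 0], [0, 0, 0], [0, 0, 0], [0, 0, 0], [0, 0, 0], [0, 0, 0]])

```text
t: 19.3
ee_pos: [508.7, -340.9, -13.3]
orientation: [3.119, 0.338, 0.008]
ft_force: [0.6, -0.1, -3.3]
width: 12.0
```

jog_arm(travel=[[0, 0, -0.001], [0, 0, -0.002], [0, 0, -0.003], [0, 0, -0.004], [0, 0, -0.005], [0, 0, -0.006], [0, 0, -0.006], [0, 0, -0.006], [0, 0, -0.006], [0, 0, -0.006]], dr=[[0, 0, 0], [0, 0, 0], [0, 0, 0], [0, 0, 0], [0, 0, 0], [0, 0, 0], [0, 0, 0], [0, 0, 0], [0, 0, 0], [0, 0, 0]])

```text
t: 20.3
ee_pos: [508.8, -340.9, -15.3]
orientation: [3.119, 0.338, 0.008]
ft_force: [-1.7, 1.8, 5.6]
width: 12.2
```

jog_arm(travel=[[0, 0, 0], [0, 0, 0], [0, 0, 0], [0, 0, 0], [0, 0, 0.05], [0, 0, 0.12], [0, 0, 0.22], [0, 0, 0.33], [0, 0, 0.44], [0, 0, 0.54]], dr=[[0, 0, 0], [0, 0, 0], [0, 0, 0], [0, 0, 0], [0, 0, 0], [0, 0, 0], [0, 0, 0], [0, 0, 0], [0, 0, 0], [0, 0, 0]], hand=-0.2)

```text
t: 21.3
ee_pos: [508.9, -341.0, 202.9]
orientation: [3.118, 0.338, 0.009]
ft_force: [1.2, 0.1, -0.3]
width: 34.5
```

jog_arm(travel=[[0, 0.1, 0], [0, 0.2, 0], [0, 0.3, 0], [0, 0.4, 0], [0, 0.5, 0], [0, 0.6, 0], [0, 0.7, 0], [0, 0.8, 0], [0, 0.9, 0], [0, 1.0, 0]], dr=[[0, 0, 0], [0, 0, 0], [0, 0, 0], [0, 0, 0], [0, 0, 0], [0, 0, 0], [0, 0, 0], [0, 0, 0], [0, 0, 0], [0, 0, 0]])

```text
t: 22.3
ee_pos: [508.7, 60.6, 203.0]
orientation: [3.118, 0.338, 0.01]
ft_force: [0.8, 0.3, 0.6]
width: 35.2
```

jog_arm(travel=[[0, 0.1, 0], [0, 0.2, 0], [-0.03, 0.3, 0], [-0.05, 0.4, 0], [-0.07, 0.5, 0], [-0.094, 0.6, -0.05], [-0.094, 0.69, -0.1], [-0.094, 0.69, -0.1], [-0.094, 0.69, -0.1], [-0.094, 0.69, -0.1]], dr=[[0, 0, 0], [0, 0, 0], [0, 0, 0], [0, 0, -0.05], [0, 0, -0.1], [0, 0, -0.1], [0, 0, -0.1], [0, 0, -0.1], [0, 0, -0.1], [0, 0, -0.1]])

```text
t: 23.3
ee_pos: [471.3, 335.9, 163.4]
orientation: [3.135, 0.092, 0.01]
ft_force: [0.6, -0.7, 0.1]
width: 35.1
```

```bash
python3 - <<'E'
from h import *
d=shot('wrist','w5'); o=telemetry.get_obs(); print(o['ee_pos'],o['orientation'])
t=imaging.get_image('top'); np.savez('top1.npz',**t)
A=cv2.resize(d['pixels'][:300,80:430],None,fx=1.4,fy=1.4,interpolation=cv2.INTER_CUBIC)   # 420x490
B=cv2.resize(t['pixels'][130:230,200:300],(300,300),interpolation=cv2.INTER_CUBIC)
C=np.zeros((420,790,3),np.uint8); C[:,:490]=A; C[:300,490:]=B; cv2.imwrite('pics/w5c.png',C[:,:,::-1])
E
```

```text
[471.58955631 335.71012764 163.66417188] [3.13486204 0.09069888 0.01027858]
```

View pics/w5c.png

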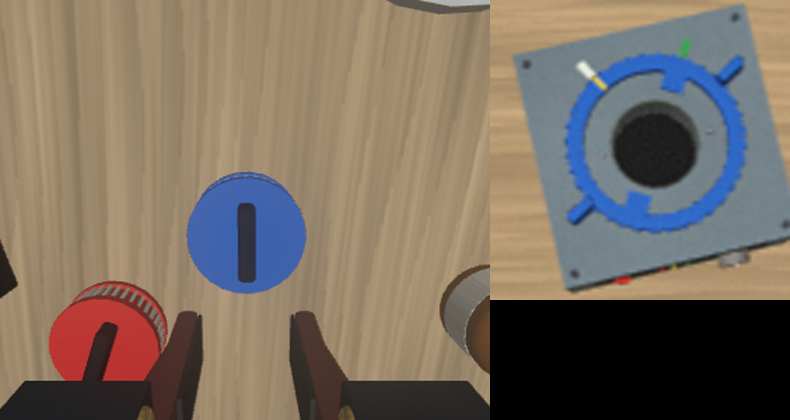

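The blue cartridge's handle runs (246,203)–(247,283) in the left part of the crop, nearly straight in the jaw frame. On the right, the chamber is open and empty, the cover is off and the collar is still at white.

```bash
python3 - <<'E'
from h import *
d=dict(np.load('w5.npz'))
Q=lambda u,v,z:P(d,80+(u+.5)/1.4-.5,(v+.5)/1.4-.5,z).round(1)
a,b=Q(246,203,70),Q(247,283,70); print(a,b,(a+b)/2,np.linalg.norm(a-b),np.degrees(np.arctan2(*(a-b)[:2][::-1]))-90)
for q in [(187,236,46),(306,236,46),(247,293,46)]: print(Q(*q))
print(P(d,256,175))
t=dict(np.load('top1.npz'))
a=[P(t,200+u/3-.33,130+v/3-.33,157) for u,v in((114,155),(221,132))]; print('pins top',a,np.mean(a,0))
a=[P(t,200+u/3-.33,130+v/3-.33,150) for u,v in((122,144),(208,144),(165,101),(165,187))]; print(a[:2],np.mean(a[:2],0))
E
```

```text
[469.7 368.1  70. ] [473.6 313.1  70. ] [471.65 340.6   70.  ] 55.13809935063051 4.0560027345370315
[429.3 337.8  46. ]
[514.6 342.6  46. ]
[474.8 296.4  46. ]
[471.77851366 339.96610759  70.2609779 ]
pins top [array([523.35752719,  56.91353858, 157.        ]), array([546.36794465, -53.95529641, 157.        ])] [534.86273592   1.47912109 157.        ]
[array([535.74448944,  48.72418346, 150.        ]), array([534.94386589, -40.62235004, 150.        ])] [535.34417767   4.05091671 150.        ]
```

jog_arm(travel=[[0.001, 0.0095, -0.06], [0.001, 0.0095, -0.12], [0.001, 0.0095, -0.18], [0.001, 0.0095, -0.24], [0.001, 0.0095, -0.3], [0.001, 0.0095, -0.34], [0.001, 0.0095, -0.355], [0.001, 0.0095, -0.364], [0.001, 0.0095, -0.364], [0.001, 0.0095, -0.364]], dr=[[0, 0, 0], [0, 0, 0], [0, 0, 0], [0, 0, 0], [0, 0, 0], [0, 0, 0], [0, 0, 0], [0, 0, 0], [0, 0, 0], [0, 0, 0]])

```text
t: 24.4
ee_pos: [472.7, 339.8, 19.1]
orientation: [3.136, 0.09, 0.013]
ft_force: [-0.3, 0.1, 0.9]
width: 34.9
```

jog_arm(travel=[[0, 0, 0], [0, 0, 0], [0, 0, 0], [0, 0, 0], [0, 0, 0], [0, 0, 0], [0, 0, 0], [0, 0, 0], [0, 0, 0], [0, 0, 0]], dr=[[0, 0, 0], [0, 0, 0], [0, 0, 0], [0, 0, 0], [0, 0, 0], [0, 0, 0], [0, 0, 0], [0, 0, 0], [0, 0, 0], [0, 0, 0]], hand=-1)

```text
t: 25.4
ee_pos: [472.8, 340.0, 19.5]
orientation: [3.136, 0.09, 0.013]
ft_force: [-1.0, 0.3, 5.6]
width: 11.4
```

jog_arm(travel=[[0, 0, 0.02], [0, 0, 0.06], [0, 0, 0.14], [0, 0, 0.24], [0, 0, 0.34], [0, 0, 0.44], [0, 0, 0.54], [0, 0, 0.56], [0, 0, 0.56], [0, 0, 0.56]], dr=[[0, 0, 0], [0, 0.005, 0], [0, 0.005, 0], [0, 0.005, 0], [0, 0.005, 0], [0, 0.005, 0], [0, 0.005, 0], [0, 0.005, 0], [0, 0.005, 0], [0, 0.005, 0]])

```text
t: 26.4
ee_pos: [471.8, 339.3, 241.7]
orientation: [3.135, 0.09, -0.003]
ft_force: [-0.9, -0.0, -2.2]
width: 11.7
```

```bash
python3 - <<'E'
from h import *
d=dict(np.load('w3.npz')) # ee z 270.4, tips real ~303
for u,v in [(130,290),(160,275),(160,320),(190,300),(340,275),(340,320),(256,370),(200,375)]: print(u,v,P(d,u,v).round(0))
o=telemetry.get_obs();print(o['ee_pos'],o['orientation'],o['ft_force'],o['width'])
E
```

```text
130 290 [493. -86. 395.]
160 275 [499. -85. 388.]
160 320 [504. -85. 405.]
190 300 [509. -83. 399.]
340 275 [547. -77. 389.]
340 320 [543. -78. 405.]
256 370 [ 605. -524.    1.]
200 375 [514. -99. 406.]
[471.81337175 339.2990757  241.67060235] [ 3.13485857e+00  9.01375936e-02 -3.00872404e-03] [-0.89559489 -0.04524232 -2.2444235 ] 11.690377469617927
```

jog_arm(travel=[[0.01, -0.08, 0], [0.04, -0.19, 0], [0.06, -0.3, 0], [0.08, -0.41, 0], [0.1, -0.52, 0], [0.12, -0.63, 0], [0.15, -0.74, 0], [0.164, -0.833, 0], [0.164, -0.833, 0], [0.164, -0.833, 0]], dr=[[0, 0, 0], [0, 0, 0], [0, 0, 0], [0, 0, 0], [0, 0, 0], [0, 0, 0], [0, 0, 0], [0, 0, 0], [0, 0, 0], [0, 0, 0]])

```text
t: 27.4
ee_pos: [536.1, 5.5, 239.5]
orientation: [3.135, 0.087, -0.009]
ft_force: [0.2, -0.9, -1.3]
width: 11.8
```

```bash
python3 - <<'E'
from h import *
d=shot('wrist','w6'); o=telemetry.get_obs(); print(o['ee_pos'],o['orientation'],o['ft_force'],o['width'])
E
```

```text
[536.2835778    6.35269203 239.84992342] [ 3.135393    0.08895541 -0.00838426] [-0.91731749 -0.79443599 -0.80926999] 12.146110004838274
```

View pics/w6.png

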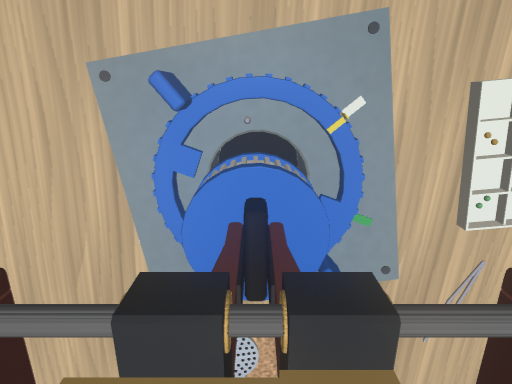

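Wrist view: the cartridge hangs level, its cap spanning u 182–329 with its far edge at about (256,166). The white-marked collar and the port are beyond it.

```bash
python3 - <<'E'
from h import *
d=dict(np.load('w6.npz')); z=239.8-19.5+46
print(P(d,200,215),P(d,300,215))
for q in [(182,232),(329,232),(256,166)]: print(P(d,*q,z).round(1))
a=P(d,247.5,120,158); print('far pin',a.round(1), 'seat', (a[:2]-57*np.array([-.2164,.9763])).round(1))
# chamber rim far edge
for q in [(257,131)]: print(P(d,*q,150).round(1))
E
```

```text
[504.07408252  17.26800955 266.63337975] [560.29330728  20.23956621 265.97252093]
[493.7   6.  266.3]
[577.8  10.9 266.3]
[534.   47.2 266.3]
far pin [525.5  60.7 158. ] seat [537.8   5. ]
[534.1  50.8 150. ]
```

jog_arm(travel=[[0.003, 0, -0.04], [0.003, 0, -0.08], [0.003, 0, -0.12], [0.003, 0, -0.15], [0.003, 0, -0.165], [0.003, 0, -0.175], [0.003, 0, -0.185], [0.003, 0, -0.195], [0.003, 0, -0.205], [0.003, 0, -0.215]], dr=[[0, -0.003, 0], [0, -0.003, 0], [0, -0.003, 0], [0, -0.003, 0], [0, -0.003, 0], [0, -0.003, 0], [0, -0.003, 0], [0, -0.003, 0], [0, -0.003, 0], [0, -0.003, 0]])

```text
t: 28.45
ee_pos: [537.7, 6.3, 153.8]
orientation: [3.135, 0.089, -0.0]
ft_force: [0.8, 0.6, -2.4]
width: 11.3
```

jog_arm(travel=[[0, 0, -0.02], [0, 0, -0.04], [0, 0, -0.06], [0, 0, -0.08], [0, 0, -0.1], [0, 0, -0.115], [0, 0, -0.125], [0, 0, -0.132], [0, 0, -0.136], [0, 0, -0.14]], dr=[[0, 0, 0], [0, 0, 0], [0, 0, 0], [0, 0, 0], [0, 0, 0], [0, 0, 0], [0, 0, 0], [0, 0, 0], [0, 0, 0], [0, 0, 0]])

```text
t: 29.45
ee_pos: [537.9, 6.3, 97.9]
orientation: [3.135, 0.089, 0.0]
ft_force: [-0.1, -0.4, -1.6]
width: 11.6
```

jog_arm(travel=[[0, 0, -0.001], [0, 0, -0.002], [0, 0, -0.003], [0, 0, -0.004], [0, 0, -0.005], [0, 0, -0.006], [0, 0, -0.007], [0, 0, -0.008], [0, 0, -0.008], [0, 0, -0.008]], dr=[[0, 0, 0], [0, 0, 0], [0, 0, 0], [0, 0, 0], [0, 0, 0], [0, 0, 0], [0, 0, 0], [0, 0, 0], [0, 0, 0], [0, 0, 0]])

```text
t: 30.45
ee_pos: [537.8, 6.3, 94.7]
orientation: [3.135, 0.089, 0.0]
ft_force: [-0.5, -0.1, -1.9]
width: 12.1
```

jog_arm(travel=[[0, 0, -0.001], [0, 0, -0.002], [0, 0, -0.003], [0, 0, -0.004], [0, 0, -0.004], [0, 0, -0.004], [0, 0, -0.004], [0, 0, -0.004], [0, 0, -0.004], [0, 0, -0.004]], dr=[[0, 0, 0], [0, 0, 0], [0, 0, 0], [0, 0, 0], [0, 0, 0], [0, 0, 0], [0, 0, 0], [0, 0, 0], [0, 0, 0], [0, 0, 0]])

```text
t: 31.45
ee_pos: [537.8, 6.2, 94.4]
orientation: [3.135, 0.089, 0.001]
ft_force: [-5.2, -0.2, 12.8]
width: 12.0
```

jog_arm(travel=[[0, 0, 0.004], [0, 0, 0.004], [0, 0, 0.004], [0, 0, 0.004], [0, 0, 0.04], [0, 0, 0.1], [0, 0, 0.18], [0, 0, 0.27], [-0.01, -0.05, 0.3], [-0.02, -0.14, 0.3]], dr=[[0, 0, 0], [0, 0, 0], [0, 0, 0], [0, 0, 0], [0, 0, 0], [0, 0, 0], [0, 0, 0], [0, 0, 0.03], [0, 0, 0.06], [0, 0, 0.1]], hand=-0.2)

```text
t: 32.45
ee_pos: [531.4, -49.2, 216.9]
orientation: [3.117, 0.342, 0.009]
ft_force: [0.9, -0.5, 0.2]
width: 35.4
```

```bash
python3 - <<'E'
from h import *
d=imaging.get_image('top'); np.savez('top2.npz',**d)
o=telemetry.get_obs(); print(o['ee_pos'],o['orientation'])
for u,v in [(255,178),(250,182),(258,172),(246,176),(353,191)]: print(u,v,P(d,u,v).round(0))
E
```

```text
[529.96715434 -53.99243141 215.66756467] [3.11471992 0.34456564 0.00438431]
255 178 [464.  10. 644.]
250 182 [526.  19. 121.]
258 172 [477.   4. 637.]
246 176 [545.  31. 121.]
353 191 [ 503. -329.   39.]
```

jog_arm(travel=[[-0.007, -0.1, 0], [-0.014, -0.2, 0], [-0.021, -0.3, 0], [-0.028, -0.4, 0], [-0.035, -0.5, -0.04], [-0.042, -0.59, -0.09], [-0.053, -0.67, -0.15], [-0.053, -0.717, -0.22], [-0.053, -0.717, -0.33], [-0.053, -0.717, -0.4]], dr=[[0, 0, 0], [0, 0, 0], [0, 0, 0], [0, 0, 0], [0, 0, 0], [0, 0, 0], [0, 0, 0], [0, 0, 0], [0, 0, 0], [0, 0, 0]])

```text
t: 33.5
ee_pos: [507.3, -340.8, 52.6]
orientation: [3.117, 0.342, 0.001]
ft_force: [-0.6, 0.4, 0.0]
width: 35.0
```

jog_arm(travel=[[0.003, 0, -0.06], [0.003, 0, -0.11], [0.003, 0, -0.14], [0.003, 0, -0.155], [0.003, 0, -0.162], [0.003, 0, -0.167], [0.003, 0, -0.167], [0.003, 0, -0.167], [0.003, 0, -0.167], [0.003, 0, -0.167]], dr=[[0, 0, -0.002], [0, 0, -0.002], [0, 0, -0.002], [0, 0, -0.002], [0, 0, -0.002], [0, 0, -0.002], [0, 0, -0.002], [0, 0, -0.002], [0, 0, -0.002], [0, 0, -0.002]])

```text
t: 34.5
ee_pos: [508.7, -340.9, -13.8]
orientation: [3.117, 0.337, 0.002]
ft_force: [-0.2, 0.5, -0.1]
width: 35.1
```

jog_arm(travel=[[0, 0, 0], [0, 0, 0], [0, 0, 0], [0, 0, 0], [0, 0, 0], [0, 0, 0], [0, 0, 0], [0, 0, 0], [0, 0, 0], [0, 0, 0]], dr=[[0, 0, 0], [0, 0, 0], [0, 0, 0], [0, 0, 0], [0, 0, 0], [0, 0, 0], [0, 0, 0], [0, 0, 0], [0, 0, 0], [0, 0, 0]], hand=-1)

```text
t: 35.5
ee_pos: [508.7, -341.0, -13.8]
orientation: [3.117, 0.337, 0.002]
ft_force: [-0.8, 0.4, 0.3]
width: 11.7
```

jog_arm(travel=[[0, 0, 0.03], [0, 0, 0.1], [0, 0, 0.2], [0, 0, 0.31], [0, 0, 0.42], [0, 0, 0.53], [0, 0, 0.6], [0.01, 0.08, 0.6], [0.02, 0.16, 0.6], [0.02, 0.24, 0.6]], dr=[[0, 0, 0], [0, 0, 0], [0, 0, 0], [0, 0, 0], [0, 0, 0], [0, 0, 0], [0, 0, 0], [0, 0, 0], [0, 0, 0], [0, 0, 0]])

```text
t: 36.5
ee_pos: [516.4, -243.9, 226.8]
orientation: [3.117, 0.336, 0.002]
ft_force: [0.7, 0.7, -3.6]
width: 11.8
```

jog_arm(travel=[[0.009, 0.1, 0], [0.018, 0.2, 0], [0.027, 0.3, 0], [0.036, 0.4, 0], [0.045, 0.5, 0], [0.0535, 0.58, 0], [0.0535, 0.624, 0], [0.0535, 0.624, 0], [0.0535, 0.624, 0], [0.0535, 0.624, 0]], dr=[[0, 0, 0.002], [0, 0, 0.002], [0, 0, 0.002], [0, 0, 0.002], [0, 0, 0.002], [0, 0, 0.002], [0, 0, 0.002], [0, 0, 0.002], [0, 0, 0.002], [0, 0, 0.002]])

```text
t: 37.5
ee_pos: [537.5, 4.9, 226.9]
orientation: [3.116, 0.34, 0.002]
ft_force: [-0.7, 0.5, -3.4]
width: 11.8
```

```bash
python3 -c "
from h import *
o=telemetry.get_obs(); print(o['ee_pos'],o['orientation'])
d=shot('wrist','w7')"
```

```text
[537.5295717    4.93038371 226.93417008] [3.11647525e+00 3.39535844e-01 2.02068852e-03]
```

View pics/w7.png

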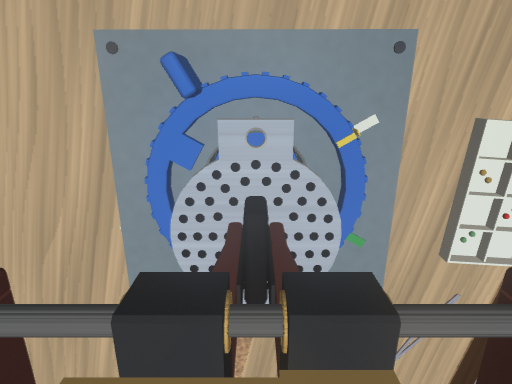

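Wrist view: the held cover is level with its far ear hole at (256,138). The collar is open, with yellow (347,140) beside white (366,124).

```bash
python3 -c "
from h import *
d=dict(np.load('w7.npz')); print(P(d,230,130),P(d,256,138.5,226.9+17.8+6).round(1), P(d,256,121,250.7).round(1))
a=P(d,219,125,250.7);b=P(d,293,125,250.7);print(a,b,(a+b)/2)"
```

```text
[510.96300047  61.26686189 251.14805187] [525.3  59.8 250.7] [523.3  68.7 250.7]
[504.8041188   62.51730202 250.7       ] [542.73260183  70.87050439 250.7       ] [523.76836031  66.69390321 250.7       ]
```

jog_arm(travel=[[0.001, 0.002, -0.04], [0.001, 0.002, -0.08], [0.001, 0.002, -0.12], [0.001, 0.002, -0.15], [0.001, 0.002, -0.17], [0.001, 0.002, -0.185], [0.001, 0.002, -0.195], [0.001, 0.002, -0.2], [0.001, 0.002, -0.2], [0.001, 0.002, -0.2]], dr=[[0, 0, 0], [0, 0, 0], [0, 0, 0], [0, 0, 0], [0, 0, 0], [0, 0, 0], [0, 0, 0], [0, 0, 0], [0, 0, 0], [0, 0, 0]])

```text
t: 38.55
ee_pos: [538.3, 5.7, 147.3]
orientation: [3.117, 0.339, 0.003]
ft_force: [0.0, -0.3, -2.7]
width: 11.9
```

jog_arm(travel=[[-0.001, 0, -0.003], [-0.001, 0, -0.007], [-0.001, 0, -0.01], [-0.001, 0, -0.014], [-0.001, 0, -0.018], [-0.001, 0, -0.022], [-0.001, 0, -0.025], [-0.001, 0, -0.028], [-0.001, 0, -0.031], [-0.001, 0, -0.034]], dr=[[0, 0, 0.001], [0, 0, 0.001], [0, 0, 0.001], [0, 0, 0.001], [0, 0, 0.001], [0, 0, 0.001], [0, 0, 0.001], [0, 0, 0.001], [0, 0, 0.001], [0, 0, 0.001]])

```text
t: 39.55
ee_pos: [537.9, 5.6, 133.6]
orientation: [3.116, 0.341, 0.003]
ft_force: [0.2, -0.4, -3.6]
width: 11.9
```

jog_arm(travel=[[0, 0, -0.001], [0, 0, -0.002], [0, 0, -0.003], [0, 0, -0.004], [0, 0, -0.005], [0, 0, -0.005], [0, 0, -0.005], [0, 0, -0.005], [0, 0, -0.005], [0, 0, -0.005]], dr=[[0, 0, 0], [0, 0, 0], [0, 0, 0], [0, 0, 0], [0, 0, 0], [0, 0, 0], [0, 0, 0], [0, 0, 0], [0, 0, 0], [0, 0, 0]])

```text
t: 40.55
ee_pos: [538.0, 5.6, 132.2]
orientation: [3.116, 0.341, 0.004]
ft_force: [-2.9, -0.8, 5.9]
width: 11.6
```

jog_arm(travel=[[0, 0, 0], [0, 0, 0], [0, 0, 0], [0, 0, 0], [0, 0, 0.04], [0, 0, 0.1], [0, 0, 0.15], [0.04, -0.04, 0.18], [0.08, -0.09, 0.18], [0.12, -0.14, 0.18]], dr=[[0, 0, 0], [0, 0, 0], [0, 0, 0], [0, 0, 0], [0, 0, 0], [0, 0, 0], [0, 0, 0], [0, 0, 0.09], [0, 0, 0.18], [0, 0, 0.27]], hand=-0.2)

```text
t: 41.55
ee_pos: [586.9, -50.9, 204.9]
orientation: [2.971, 0.999, 0.008]
ft_force: [-0.5, 0.5, -0.8]
width: 35.2
```

```bash
python3 -c "
from h import *
d=shot('wrist','w8'); o=telemetry.get_obs(); print(o['ee_pos'],o['orientation'])
d=imaging.get_image('top'); np.savez('top3.npz',**d)
for u,v in [(246,176),(241,182),(250,186),(262,186),(265,176),(269,175)]: print(u,v,P(d,u,v).round(1))"
```

```text
[589.23790491 -53.61104203 204.79384072] [2.96580393 1.00951281 0.00997478]
246 176 [539.8  31.  157. ]
241 182 [521.2  46.6 156.8]
250 186 [448.5  19.8 641.6]
262 186 [443.6  -2.8 679. ]
265 176 [466.2  -9.6 654.3]
269 175 [467.2 -17.2 660.7]
```

View pics/w8.png

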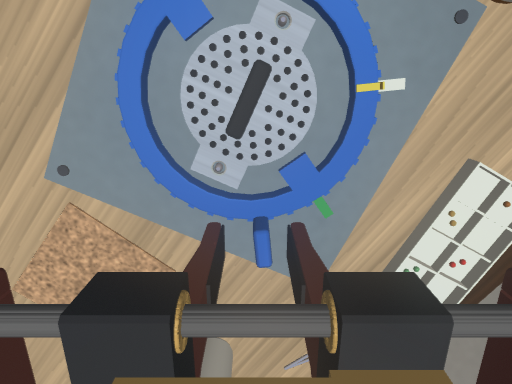

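Both pins, at (283,20) and (219,167), show through the ear holes and the cover looks flat. The wing is at (262,218)–(264,265). I'll check flatness by depth and get the wing position.

```bash
python3 -c "
from h import *
d=dict(np.load('w8.npz'))
X=np.array([P(d,u,v) for u,v in [(262,24),(305,30),(200,165),(236,178),(188,78),(310,100),(225,135),(270,140)]]); print(X[:,2].round(1))
a=P(d,261,219,192);b=P(d,263.5,264,192);print(a,b); s=np.array([537.4,5.6])
for p in(a,b):print(np.linalg.norm(p[:2]-s),np.degrees(np.arctan2(*(p[:2]-s)[::-1])))"
```

```text
[155.6 156.5 156.4 156.3 156.4 156.8 156.6 156.4]
[593.06354877 -53.34955263 192.        ] [616.33068668 -80.68276705 192.        ]
81.07700301125384 -46.64224324192119
116.93916875996263 -47.54800946784066
```

jog_arm(travel=[[0.025, -0.025, 0], [0.05, -0.0475, 0], [0.05, -0.0475, -0.02], [0.05, -0.0475, -0.06], [0.05, -0.0475, -0.1], [0.05, -0.0475, -0.13], [0.05, -0.0475, -0.15], [0.05, -0.0475, -0.16], [0.05, -0.0475, -0.16], [0.05, -0.0475, -0.16]], dr=[[0, 0, 0.03], [0, 0, 0.054], [0, 0, 0.054], [0, 0, 0.054], [0, 0, 0.054], [0, 0, 0.054], [0, 0, 0.054], [0, 0, 0.054], [0, 0, 0.054], [0, 0, 0.054]])

```text
t: 42.65
ee_pos: [608.1, -71.2, 140.8]
orientation: [2.929, 1.116, 0.01]
ft_force: [0.3, 0.4, -0.4]
width: 35.3
```

jog_arm(travel=[[0, 0, 0], [0, 0, 0], [0, 0, 0], [0, 0, 0], [0, 0, 0], [0, 0, 0], [0, 0, 0], [0, 0, 0], [0, 0, 0], [0, 0, 0]], dr=[[0, 0, 0], [0, 0, 0], [0, 0, 0], [0, 0, 0], [0, 0, 0], [0, 0, 0], [0, 0, 0], [0, 0, 0], [0, 0, 0], [0, 0, 0]], hand=-1)

```text
t: 43.65
ee_pos: [608.2, -71.4, 141.1]
orientation: [2.929, 1.116, 0.01]
ft_force: [-1.8, -1.1, 5.9]
width: 11.9
```

```bash
python3 -c "
from h import *
o=telemetry.get_obs();p=o['ee_pos'];print(p,o['orientation'],o['width'],np.degrees(np.arctan2(p[1]-5.6,p[0]-537.4)))
arc((537.4,5.6),-60.2)"
```

```text
[608.18790341 -71.40673077 141.09650196] [2.92850042 1.11572443 0.00982855] 11.882755385573507 -47.40944132090618
[-0.0212, -0.0175] -0.067
[-0.0441, -0.0327] -0.134
[-0.0684, -0.0454] -0.201
[-0.0939, -0.0555] -0.268
[-0.1204, -0.0628] -0.334
[-0.1475, -0.0673] -0.401
[-0.1749, -0.069] -0.468
[-0.2023, -0.0677] -0.535
[-0.2295, -0.0636] -0.602
[-0.2561, -0.0567] -0.669
```

jog_arm(travel=[[-0.021, -0.0175, 0], [-0.044, -0.033, 0], [-0.068, -0.045, 0], [-0.094, -0.0555, 0], [-0.12, -0.063, 0], [-0.1475, -0.067, 0], [-0.175, -0.069, 0], [-0.202, -0.068, 0], [-0.23, -0.064, 0], [-0.256, -0.057, 0]], dr=[[0, 0, -0.067], [0, 0, -0.134], [0, 0, -0.201], [0, 0, -0.268], [0, 0, -0.335], [0, 0, -0.401], [0, 0, -0.468], [0, 0, -0.535], [0, 0, -0.602], [0, 0, -0.669]])

```text
t: 44.65
ee_pos: [505.5, -93.8, 141.1]
orientation: [3.091, -0.511, 0.003]
ft_force: [0.7, 4.0, 2.2]
width: 11.7
```

```bash
python3 -c "
from h import *
d=shot('wrist','w9');o=telemetry.get_obs();p=o['ee_pos'];v=o['orientation'];print(p,v,o['ft_force'],o['width'],np.degrees(np.arctan2(p[1]-5.6,p[0]-537.4)),np.degrees(2*np.arctan2(v[1],v[0])))
cv2.imwrite('pics/w9c.png',cv2.resize(d['pixels'][:260,150:430,::-1],None,fx=2,fy=2,interpolation=cv2.INTER_CUBIC))"
```

```text
[504.07451278 -93.24127004 141.06749946] [ 3.08952200e+00 -5.19224535e-01  8.13088148e-04] [-2.78850779  2.9003201   2.46665598] 11.980513427054618 -108.63213411994714 -19.079939033014295
```

View pics/w9c.png

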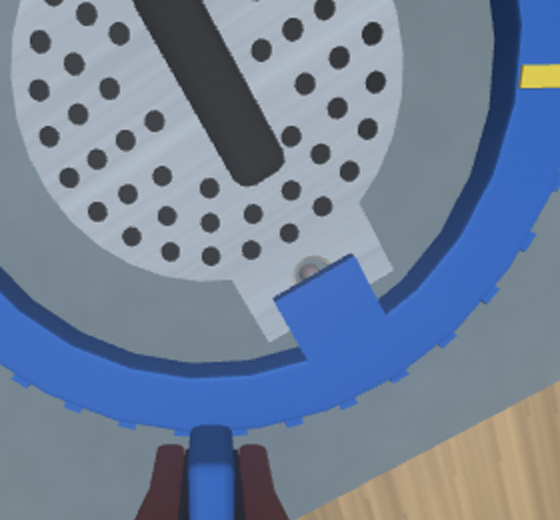

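The lug now stands over the cover's ear and the wing is still gripped. I'll check the index angle against the green mark by colour, in numbers.

```bash
cat > chk.py <<'E'
from h import *
def chk(d,s=(537.4,5.6)):
    I=d['pixels'].astype(int);r,g,b=I[...,0],I[...,1],I[...,2]
    for n,m,z in [('yellow',(r>170)&(g>140)&(b<120),166),('green',(g>110)&(g-r>60)&(g-b>40),150),('white',(r>200)&(g>200)&(b>190),150)]:
        v,u=np.nonzero(m); X=np.array([P(d,a,c,z)[:2] for a,c in zip(u,v)]) if len(u) else np.zeros((0,2))
        k=np.abs(np.linalg.norm(X-s,axis=1)-95)<25 if len(X) else []
        if sum(k): c=X[k].mean(0); print(n,sum(k),c.round(1),np.linalg.norm(c-s).round(1),np.degrees(np.arctan2(*(c-s)[::-1])).round(2))
E
python3 -c "
from chk import *
for f in ('w8','w9'): print(f); chk(dict(np.load(f+'.npz')))"
```

```text
w8
yellow 171 [599.3  62.2] 83.9 42.48
green 190 [639.4 -27.3] 107.2 -17.89
white 227 [617.3  78.2] 107.9 42.27
w9
yellow 420 [612.1 -21.6] 79.5 -20.0
green 421 [642.3 -28.2] 110.2 -17.85
```

jog_arm(travel=[[0.002, -0.001, 0], [0.004, -0.001, 0], [0.005, -0.002, 0], [0.005, -0.002, 0], [0.005, -0.002, 0], [0.005, -0.002, 0], [0.005, -0.002, 0], [0.005, -0.002, 0], [0.005, -0.002, 0], [0.005, -0.002, 0]], dr=[[0, 0, 0.005], [0, 0, 0.01], [0, 0, 0.014], [0, 0, 0.014], [0, 0, 0.014], [0, 0, 0.014], [0, 0, 0.014], [0, 0, 0.014], [0, 0, 0.014], [0, 0, 0.014]])

```text
t: 45.7
ee_pos: [506.4, -94.0, 141.1]
orientation: [3.095, -0.485, 0.002]
ft_force: [0.5, 2.1, 0.9]
width: 11.8
```

jog_arm(travel=[[0, 0, 0], [0, 0, 0], [0, 0, 0], [0, 0, 0], [0, 0, 0.04], [0, 0, 0.1], [0, 0, 0.16], [0.04, -0.02, 0.24], [0.08, -0.04, 0.3], [0.08, -0.04, 0.3]], dr=[[0, 0, 0], [0, 0, 0], [0, 0, 0], [0, 0, 0], [0, 0, 0], [0, 0, 0], [0, 0, 0], [0, 0, 0.09], [0, 0, 0.18], [0, 0, 0.18]], hand=-0.2)

```text
t: 46.7
ee_pos: [541.9, -111.2, 264.6]
orientation: [3.131, -0.042, 0.015]
ft_force: [0.5, 0.1, -0.0]
width: 35.2
```

```bash
python3 -c "
from chk import *
d=shot('wrist','w10');o=telemetry.get_obs();print(o['ee_pos'],o['ft_force'],o['width']); chk(d)
I=d['pixels'].astype(int);v,u=np.nonzero((I[...,0]>170)&(I[...,1]>140)&(I[...,2]<120)&(I[...,0]-I[...,2]>80)); print(u.min(),u.max(),v.min(),v.max(),len(u))
print('pins/holes z',P(d,256,100).round(1))"
```

```text
[ 539.54158498 -110.49726106  262.18256706] [-0.58487381 -0.08651716 -0.56676274] 34.9920747259751
yellow 110 [619.4 -18.3] 85.4 -16.23
green 165 [639.9 -27.6] 107.8 -17.95
175 351 69 344 206
pins/holes z [545.  -40.7 156.5]
```

jog_arm(travel=[[0, 0, 0.02], [0, 0, 0.02], [0, 0, 0.02], [0, 0, 0.02], [0, 0, 0.02], [0, 0, 0.02], [0, 0, 0.02], [0, 0, 0.02], [0, 0, 0.02], [0, 0, 0.02]], dr=[[0, 0, 0], [0, 0, 0], [0, 0, 0], [0, 0, 0], [0, 0, 0], [0, 0, 0], [0, 0, 0], [0, 0, 0], [0, 0, 0], [0, 0, 0]])

```text
t: 47.75
ee_pos: [539.6, -110.5, 270.2]
orientation: [3.132, -0.048, 0.009]
ft_force: [0.1, 1.3, -0.5]
width: 35.3
```

```bash
python3 -c "
from chk import *
d=shot('wrist','w11');o=telemetry.get_obs();print(o['ee_pos'],o['ft_force'],o['orientation']); chk(d)
# wing top and pixels at z~192
E=np.array(d['extrinsics']);v,u=np.mgrid[0:384:1,0:512:1];z=d['range_z'];c=np.stack([(u-d['cx'])/d['fx']*z,(v-d['cy'])/d['fy']*z,z],-1)
W=(c-E[:3,3])@E[:3,:3]; b=d['pixels'].astype(int); r=np.linalg.norm(W[...,:2]-[537.4,5.6],axis=-1)
m=(abs(W[...,2]-192)<2)&(r<125)&(r>85)&(b[...,2]-b[...,0]>60)
X=W[m][:,:2]-[537.4,5.6]; Y=X[X[:,1]<0]; Z=X[X[:,1]>0]
for q in(Y,Z):
  if len(q): print(len(q),q.mean(0).round(1),np.linalg.norm(q.mean(0)).round(1),np.degrees(np.arctan2(*q.mean(0)[::-1])).round(2))
m=(abs(b-b.mean(-1,keepdims=True)).max(-1)<40)&(r<64)&(W[...,2]>148)&(W[...,2]<170); print('cover z pct',np.percentile(W[m][:,2],[5,50,95]))"
```

```text
[ 539.53628935 -110.47339908  270.18361391] [-0.8242168   0.83383241  1.01914373] [ 3.13220686 -0.04833912  0.00847808]
yellow 106 [620.  -17.7] 85.8 -15.78
green 158 [639.8 -27.6] 107.7 -17.96
406 [-31.3 -99.6] 104.4 -107.44
cover z pct [149.61914983 155.96934811 157.49704626]
```

```bash
python3 -c "
from h import *
s=np.array([537.4,5.6])
for f in('w2','w4','w8','w9','w11'):
  d=dict(np.load(f+'.npz'));h=cv2.cvtColor(d['pixels'],cv2.COLOR_RGB2HSV)
  m=((h[...,0]>20)&(h[...,0]<34)&(h[...,1]>110)&(h[...,2]>110)).astype(np.uint8)
  n,l,st,c=cv2.connectedComponentsWithStats(m)
  for i in range(1,n):
    if st[i,4]>30:
      p=P(d,*c[i],166)[:2]-s; v,u=np.nonzero(l==i);X=np.array([P(d,a,b,166)[:2] for a,b in zip(u,v)])-s;R=np.linalg.norm(X,axis=1)
      if 75<np.linalg.norm(p)<95: print(f,st[i],c[i].round(1),p.round(1),R.min().round(1),R.max().round(1),np.degrees(np.arctan2(p[1],p[0])).round(2), 'ends',[np.degrees(np.arctan2(*X[k].mean(0)[::-1])).round(1) for k in (R<np.median(R),R>np.median(R))])
"
```

```text
w2 [371  68  19  10 103] [380.1  72.6] [83.8 -6. ] 76.1 92.1 -4.1 ends [np.float64(-4.2), np.float64(-4.1)]
w4 [328 127  19  14 100] [337.2 133.7] [61.5 56. ] 75.3 91.3 42.3 ends [np.float64(42.3), np.float64(42.3)]
w8 [357  82  24  10 163] [368.2  86.7] [61.7 56.5] 75.9 91.8 42.5 ends [np.float64(42.5), np.float64(42.5)]
w9 [410  32  35  12 398] [427.4  37.7] [ 80.1 -26.8] 76.0 92.7 -18.47 ends [np.float64(-18.5), np.float64(-18.4)]
w9 [446  33   5  11  35] [448.3  38.1] [ 89.6 -30.2] 93.8 95.3 -18.6 ends [np.float64(-18.6), np.float64(-18.6)]
w11 [332  70  21  11 110] [341.4  75. ] [ 81.  -26.4] 76.1 94.9 -18.05 ends [np.float64(-18.0), np.float64(-18.1)]
```

```bash
python3 -c "
from h import *
a=dict(np.load('top0.npz'));d=imaging.get_image('top')
for n,u,v in [('jar',172,138),('bottle',357,127),('char',169,277),('red',184,235)]:
  s=np.s_[v-22:v+23,u-22:u+23]; print(n,np.abs(a['pixels'][s].astype(int)-d['pixels'][s]).mean().round(2))
o=telemetry.get_obs();print(o['t'],o['ft_force'],o['width']); print(ticket.close_job())"
```

```text
jar 4.95
bottle 8.87
char 4.74
red 5.17
47.85 [-0.18293041 -0.8320413   0.20574194] 35.229912731616665
the job is handed in; nothing more can be done
None
```

The job is done and handed in at about 48 s, in the order asked. I opened the collar to the white mark, laid the cover on the mat and lowered the cartridge in. I then put the cover back over its pins and turned the collar to the green mark.

**Setback:** My first grip on the collar closed in air. The real fingertips sit about 32 mm higher than the state reports, which I found from the wrist camera's depth readings. I corrected for it, and the other grips held.

**Last checks:**
- **Collar:** The yellow index was at -18.05° and the green mark at -17.95°. The collar had turned about 60.4° from open, which is about 1.055 rad. The wing's angle (-107.4°, expected -107.7°) agrees. A rougher colour reading of the index gave -15.8°, and I discounted it because its mask was unreliable.
- **Cover:** Before locking, the plate read 155.6–156.8 mm all over against 156 mm expected, with both pins showing through the ear holes. I let go only after feeling contact at the expected height.
- **Cartridge:** Its cap read 121 mm high, as expected for resting on the chamber floor. It was released after contact at about 13 N.
- **Bystanders:** The jar, charcoal block and red look-alike showed only small picture differences (about 5 grey levels). The bottle's patch differed a little more (8.9), and I did not look into why. The arm did not go near any of them.
- **Robot:** It was clear of everything at the end, with the gripper empty and the wrist force near zero.

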